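# Lever open a terminal enclosure and park the pry tool

## Robot

A 6-joint arm with a two-finger parallel gripper is mounted at the origin on the work surface. World frame = base frame: x ahead of the robot, y to its left, z up, the work surface at z = 0. Lengths are in mm, angles in rad, forces in N, time in s.
With the tool pointing down it reaches from about 350 to 975 mm from the base axis. Payload 7.1 kg.
Tool frame: the origin (TCP) lies between the finger pads; the fingertips stand 19 mm ahead of it and the grasp point (between the pads) is the TCP (ctrl.tcp_to_tips is the distance from the TCP to the fingertips, in mm); z points along the fingers, y is the line along which they close (so a half turn about z gives the same grasp; the last joint's range is limited). The gripper opens to 88 mm and grips with 3 to 60 N. Pads are 20 mm wide; open, the fingers measure 115 mm over their backs; the gripper's body (75 mm by 178 mm) begins 61 mm behind the grasp point.
Start: joints at [1.298, 0.423, 1.63, -0, 1.089, -0.019], TCP at [156.896, 604.97, 241.675] pointing down, gripper open.
Joint ranges: [-3, 3], [-0.9, 2.11], [0.09, 2.58], [-1.31, 4.45], [0.11, 2.69], [-2.54, 2.54]. Speed limits (rad/s): [2.39, 2.39, 3.01, 3.14, 3.14, 3.14].

## Interface

Orientations are given as a rotation vector (axis times angle).
In Python, from workcell import status, optics, ctrl gives the robot as it stands. The module is installed in compiled form; this text tells all that it offers.
- The arm moves only by the shell command python3 -m inch 'ROWS'. ROWS is JSON, a list that holds one entry, the list of rows, each a list of 7 numbers: the shift along the tool's x, y, z in mm, then the turn, a rotation vector about the tool's x, y, z in rad, then the opening in per cent of the stroke, from 0 (shut) to 100 (fully open). A call has 1 to 20 rows; each row is the pose to reach, as a shift and turn from the pose commanded when the call began, along the tool's axes at that moment; what a row does not reach only later rows make up. A row lasts 1/10 s, in which the tool goes at most 50 mm and 8.59 degrees, less where a joint would pass 70% of its speed; a pose out of reach is approached as far as the arm can. A call with a gripper value outside its range is refused whole. The fingers move at their own pace and stop on an object; the grip force is fixed at half the most. Time passes only in rows, so rows that repeat a pose let the fingers close. It gives the time, the measured TCP pose, the force, the opening and the grip force at its end, in the units of the state.
- status.get_obs(): the state, without advancing time (a new reading comes with each control period).
- optics.get_image(name): name is "scene" or "top" or "wrist"; returns a dict with "frame" (400x640x3 uint8, red, green, blue), "fx", "fy", "cx", "cy" (pixels), "rvec" (rotation vector, rad) and "tvec" (3), from world to camera coordinates, as OpenCV has them; the wrist camera has in their place "hand_eye" (4x4, takes a point from camera to tool coordinates, whose origin is the TCP and whose axes are the flange's). Camera axes: x right, y down, z forward; pixel columns grow to the right and rows downward; lengths in mm; the calibration is good to about 2 mm. A picture is of the moment at which its call begins: read the wrist's pose just before it. There is no depth.
- ctrl.close_job(): hands the job in; it is judged then, once.
The state is a dict: "t": time; "qpos": joint angles; "qvel": joint speeds; "joint_torque": joint torques, N m; "ee_pos": TCP position; "orientation": TCP orientation; "ft_force": force on the tool from outside, world axes, zero at the start; "moment": the same for the moment, N m; "width": finger opening in mm; "grasp_force": force on a finger pad.
Only numpy, scipy, OpenCV 4.12 (cv2) and the standard library are available. Lean on these libraries where they do the work, as an engineer would, in place of code of your own. Each camera call takes 0.05 s, during which the arm holds its last target. There are 200 camera calls.

## Task

Pick up the flat pry tool, get its blade under the front tab of the closed terminal enclosure and lever the hinged cover open until it stands about upright. Then lay the tool down in the sloped two-post rest, handle in both saddles and blade end downhill, and let go. The gripper itself must not touch the enclosure or its cover, and the other things on the bench stay where they are.

Things in the scene. Friction and masses are not known exactly. Their poses are not given: they have to be found in the camera images.
- enclosure: White box fixed to the bench, 100 (x) by 130 (y) by 62 mm high, with a 5 mm grey cover on top (underside at z = 62 mm). Origin: centre of its underside; its -x face is the front (roughly towards the robot), z up. A notch 48 mm wide, 12 mm high (z = 50 to 62 mm) in the top middle of the 4 mm front wall, straight below the cover's tab, opens into the empty top of the box.
- cover (a joint): Opening angle of the cover in rad: 0 closed, about 1.57 upright, stop at 1.9. Hinge along the enclosure's y at its back top edge. The hinge is stiff (about 0.22 N m of friction, 2 to 3 N at the tab), has no latch and stays where it is left.
- cover_tab (a point): Middle of the underside of the front edge of the cover's tab; the tab is 36 mm wide (y), 5 mm thick and stands 12 mm proud of the enclosure's front face. Moves with the cover; closed, it lies at (-62, 0, 62) mm in the enclosure's frame, 112 mm from the hinge line.
- cover_hinge (a point): Middle of the hinge line, at (50, 0, 62) mm in the enclosure's frame, level with the closed cover's underside.
- pry_tool: Loose flat pry tool, about 0.12 kg, lying on the bench: black square-sided handle 100 mm long (x), 20 mm wide (y), 26 mm tall (z); a flat steel blade 45 mm long, 16 mm wide, 2.5 mm thick goes on from the handle's +x end at mid-height. Origin: centre of the handle's underside; +x to the blade tip, z up.
- pry_tip (a point): Middle of the blade's end edge, at (95, 0, 13) mm in the pry tool's frame.
- tool_rest: Aluminium rest fixed to the bench: base 110 x 60 x 8 mm, two posts 68 mm apart along x, each 10 mm thick with a U saddle on top, 34 mm wide inside (y), 44 mm outside, prongs 16 mm high. The saddle floors lie in one plane that slopes down towards +x by 0.26 rad (15 degrees). Origin: centre of its underside, z up.
- rest_seat (a point): Midway between the two saddles in the plane of their floors, 75 mm above the bench, at (0, 0, 75) mm in the tool rest's frame: where the pry tool's origin lies when the tool is parked.
- jar: Bystander: glass jar with a steel cap, 52 mm across, 70 mm high. Origin at the centre of its underside.
- flange: Bystander: steel plate with four holes, 90 by 60 by 12 mm, lying flat. Origin at the centre of its underside.
- screwdriver: Bystander: ordinary screwdriver lying on the bench behind the enclosure. Origin on the bench below its middle.
There are look-alikes about, which are no part of the job. Leave any purple or red look-alike of the tool_rest alone.

How it is judged (in metres and radians):
On the way, in this order (a step that is already met when the one before it is completed fails the run):
1. the pry tool, and not something else, has levered the cover up off the box (value of joint cover above 0.15 rad and contact force between pry_tool and enclosure above 0.3 N), for 0.05 s.
2. the cover stands open, at least 63 degrees (value of joint cover above 1.1 rad), for 0.2 s.
At the end, for the whole second after the job is handed in: The cover stands open by more than 1.1 rad (63 degrees). The pry tool lies at rest in both saddles of the tool rest, its origin within 20 mm of rest_seat, its blade end downhill (x axis 7 to 24 degrees below level) and along the rest (within 0.5 rad), and bears on the rest (value of joint cover above 1.1 rad and distance between pry_tool and rest_seat below 0.02 m and angle between pry_tool's own x axis and vertical between 1.69 and 1.99 rad and angle between the x axis of pry_tool and the x axis of tool_rest, either way round below 0.5 rad and contact force between pry_tool and tool_rest above 0.3 N and linear speed of pry_tool below 0.03 m/s); the robot touches nothing.
It fails at once if the gripper or arm touches the enclosure or its cover (over 1 N) (contact force between any of the fingers, the arm and enclosure above 1 N).
It fails at once if a bystander is moved more than 30 mm (distance of any of jar, flange, screwdriver from where it was at the start of the episode above 0.03 m).
It also fails if it takes over 54 s, if anything falls off the work surface, if the arm or the gripper's body presses on something with over 40 N, if the wrist force passes 120 N, or if a joint passes its speed limit or range.

## Working session

There is one attempt and no reset: what is moved stays moved. The work goes in short steps, Python scripts to look and compute and a shell command to move; the robot and the scene stay as the last step left them, time stands still between calls to the robot, and variables do not carry over. Pictures are saved under pics/ and viewed, at most 10 in all, crops included, and the job is handed in when it is done.

```bash
mkdir -p pics; cat > h.py <<'E'
import numpy as np, cv2
from scipy.spatial.transform import Rotation as R
from workcell import status, optics, ctrl
def cam(name):
    o=status.get_obs(); d=optics.get_image(name)
    K=np.array([[d['fx'],0,d['cx']],[0,d['fy'],d['cy']],[0,0,1.]])
    if 'hand_eye' in d:
        T=np.eye(4);T[:3,:3]=R.from_rotvec(o['orientation']).as_matrix();T[:3,3]=o['ee_pos']
        C=T@np.array(d['hand_eye'])
    else:
        C=np.eye(4);r=R.from_rotvec(np.ravel(d['rvec'])).as_matrix();C[:3,:3]=r.T;C[:3,3]=-r.T@np.ravel(d['tvec'])
    return dict(im=d['frame'],K=K,C=C)
def ray(c,uv):
    v=c['C'][:3,:3]@np.linalg.solve(c['K'],[uv[0],uv[1],1.]);return c['C'][:3,3],v/np.linalg.norm(v)
def onz(c,uv,z):
    p,v=ray(c,uv);return p+v*(z-p[2])/v[2]
def proj(c,P):
    q=np.linalg.inv(c['C'])@np.append(P,1);q=c['K']@q[:3];return q[:2]/q[2]
def tri(*cu):
    A=0;b=0
    for c,uv in cu:
        p,v=ray(c,uv);M=np.eye(3)-np.outer(v,v);A=A+M;b=b+M@p
    return np.linalg.solve(A,b)
def save(n,im): cv2.imwrite('pics/'+n,im[...,::-1])
E
python3 - <<'E'
from h import *
import pickle
a=cam('top');b=cam('scene');pickle.dump((a,b),open('c.pkl','wb'))
save('s.png',np.vstack([a['im'],b['im']])[:, :] if 0 else b['im']);save('t.png',a['im'])
print(a['C'].round(2),b['C'].round(2),a['K'],b['K'],status.get_obs())
E
```

```text
[[ 2.00000e-02 -1.00000e+00  6.00000e-02  5.09740e+02]
 [-1.00000e+00 -2.00000e-02 -2.00000e-02  6.83800e+01]
 [ 2.00000e-02 -6.00000e-02 -1.00000e+00  1.30793e+03]
 [ 0.00000e+00  0.00000e+00  0.00000e+00  1.00000e+00]] [[-6.30000e-01  6.10000e-01 -4.80000e-01  1.19305e+03]
 [ 7.80000e-01  4.80000e-01 -4.00000e-01  5.41560e+02]
 [-2.00000e-02 -6.30000e-01 -7.80000e-01  1.04109e+03]
 [ 0.00000e+00  0.00000e+00  0.00000e+00  1.00000e+00]] [[490.85738901   0.         319.29590706]
 [  0.         490.85738901 203.00892191]
 [  0.           0.           1.        ]] [[459.60015288   0.         317.41942327]
 [  0.         459.60015288 199.32869199]
 [  0.           0.           1.        ]] {'t': 0.1, 'qpos': array([ 1.29799890e+00,  4.23739489e-01,  1.63060736e+00,  1.32500668e-05,
        1.08858594e+00, -1.90332648e-02]), 'qvel': array([ 6.07194214e-05,  3.00201458e-05, -2.49301970e-03, -2.33717688e-03,
        2.21418128e-03, -8.36285034e-04]), 'joint_torque': array([ 2.44187240e-04, -5.45609987e+01, -2.74319923e+01,  6.44855713e-02,
        1.88354863e-02, -1.24535262e-06]), 'ee_pos': array([156.77092689, 604.53267157, 240.99741866]), 'orientation': array([-3.97526497e-01, -3.11613150e+00,  2.07989343e-03]), 'ft_force': array([ 0.31516044,  0.20734924, -0.34430662]), 'moment': array([-0.02067028,  0.00213376,  0.02877525]), 'grasp_force': 0.0, 'width': 87.76878470616185}
```

View pics/t.png

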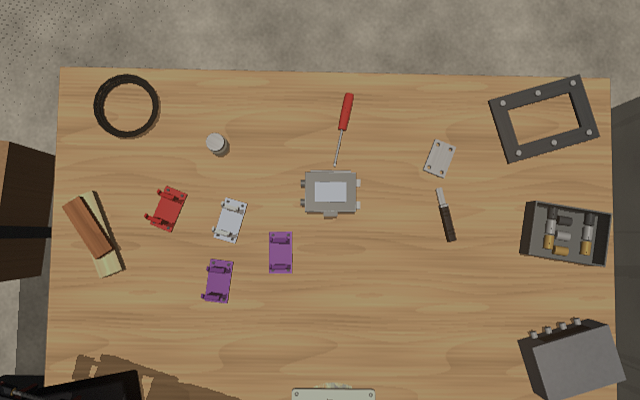

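View pics/s.png

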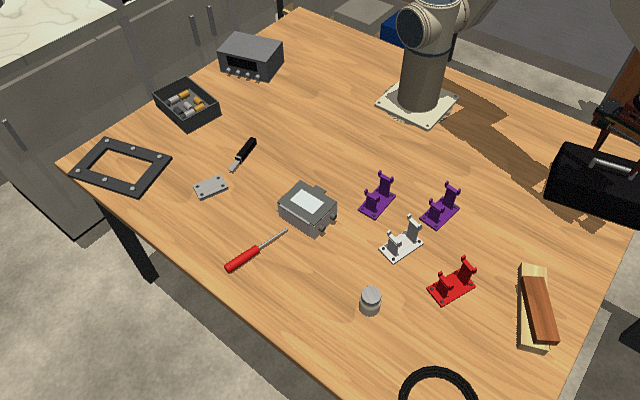

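The top view shows the black pry tool at (446,215), with its blade tip at about (438,189). The enclosure is at (331,192) with its tab at (331,215). The possible tool rests are aluminium (230,221), purple (280,252), purple (218,280) and red (167,208), and I choose the aluminium one. The only thing that could pass for the pry tool is the red screwdriver at (345,125). The black one matches the description. Next I check these in one close crop.

```bash
python3 - <<'E'
from h import *
import pickle
a,b=pickle.load(open('c.pkl','rb'))
def crop(c,u,v,w=50,h=37):
    return cv2.resize(c['im'][v-h:v+h,u-w:u+w],(400,296),interpolation=cv2.INTER_CUBIC)
save('z.png',np.vstack([np.hstack([crop(a,231,221),crop(a,446,213)]),np.hstack([crop(b,401,240),crop(a,331,194)])]))
h=cv2.cvtColor(a['im'],cv2.COLOR_RGB2HSV)
# handle: dark ; blade/others
for nm,(u0,u1,v0,v1),m in [('handle',(425,470,180,250),h[...,2]<60),('rest',(205,255,190,250),(h[...,1]<40)&(h[...,2]>90)),('encl',(290,370,160,225),(h[...,1]<45)&(h[...,2]>70)),('blade',(430,450,183,216),(h[...,1]<60)&(h[...,2]>90))]:
    mm=np.zeros(m.shape,np.uint8);mm[v0:v1,u0:u1]=m[v0:v1,u0:u1]
    cs,_=cv2.findContours(mm,0,2);c=max(cs,key=cv2.contourArea)
    print(nm,cv2.contourArea(c),cv2.boundingRect(c),cv2.minAreaRect(c))
    print(cv2.boxPoints(cv2.minAreaRect(c)).round(1).tolist())
E
```

```text
handle 95.0 (439, 205, 17, 37) ((446.5882568359375, 222.3529815673828), (37.350486755371094, 8.731282234191895), 75.96376037597656)
[[437.79998779296875, 205.3000030517578], [446.29998779296875, 203.1999969482422], [455.3999938964844, 239.39999389648438], [446.8999938964844, 241.5]]
rest 916.5 (212, 197, 35, 47) ((228.07791137695312, 219.45851135253906), (26.370922088623047, 42.09364700317383), 16.927513122558594)
[[209.3000030517578, 235.8000030517578], [221.60000610351562, 195.5], [246.8000030517578, 203.1999969482422], [234.60000610351562, 243.39999389648438]]
encl 2152.5 (301, 170, 60, 46) ((330.5, 192.5), (45.0, 59.0), 90.0)
[[301.0, 170.0], [360.0, 170.0], [360.0, 215.0], [301.0, 215.0]]
blade 104.0 (436, 187, 12, 21) ((440.9000244140625, 197.19998168945312), (19.922346115112305, 7.273237705230713), 71.56504821777344)
[[434.29998779296875, 188.89999389648438], [441.20001220703125, 186.60000610351562], [447.5, 205.5], [440.6000061035156, 207.8000030517578]]
```

View pics/z.png

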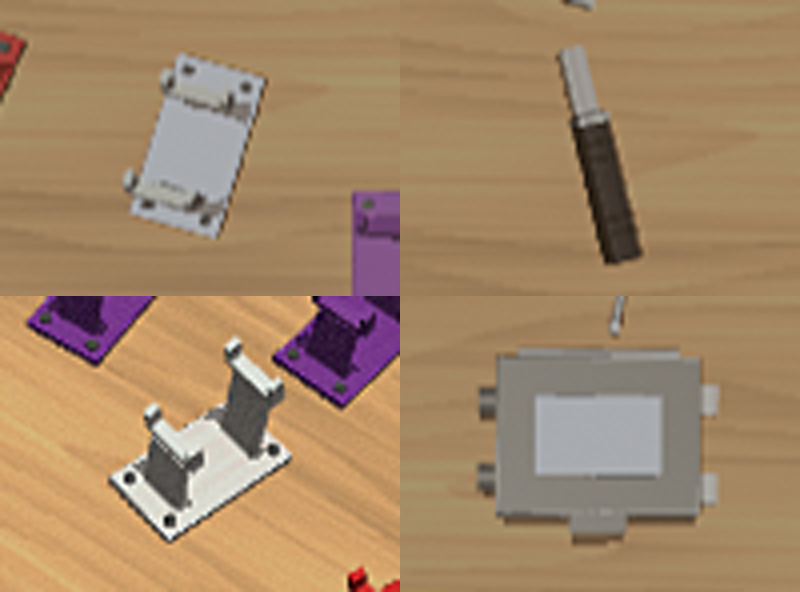

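The crop confirms my choice. The plain aluminium rest has its higher post nearest the robot, so downhill is away from the robot. The pry tool's blade points away and to the left, and the tab is at (331,217) facing the robot. Now I work out poses from the top view.

```bash
cat >> h.py <<'E'
def delta(P,Rw):
    "tool-frame shift mm and turn for a world target"
    o=status.get_obs();r=R.from_rotvec(o['orientation'])
    return r.inv().apply(np.array(P)-o['ee_pos']).round(1),(r.inv()*Rw).as_rotvec().round(3)
def down(yaw,pitch=0):
    "fingers down, tool y axis = lateral of heading yaw; pitch>0 nose down. tool x = heading back"
    h=np.array([np.cos(yaw),np.sin(yaw),0]);l=np.array([-h[1],h[0],0])
    M=np.stack([-h,l,[0,0,-1.]],1)
    return R.from_rotvec(l*pitch)*R.from_matrix(M)
E
python3 - <<'E'
from h import *
import pickle
a,b=pickle.load(open('c.pkl','rb'))
g=lambda c,*p:[onz(c,(u,v),z).round(1).tolist() for u,v,z in p]
print('handle c,front,back',g(a,(446.6,222.4,26),(442.05,204.2,26),(451.1,240.5,26)),'tip',g(a,(437.7,187.7,13)))
# crop z.png coords -> top px
f=lambda x,y,u,v:(u-50+x/4,v-37+y/4)
print('rest base',g(a,*[f(x,y,231,221)+(8,) for x,y in[(180,55),(268,78),(220,237),(131,211)]]))
print('cover',g(a,*[f(x-400,y-296,331,194)+(67,) for x,y in[(497,513),(701,517),(497,355),(701,358),(572,542),(623,542)]]))
s=lambda x,y:(401-50+x/4,240-37+(y-296)/4)
print('rest base scene',g(b,*[s(x,y)+(8,) for x,y in[(111,480),(168,540),(292,458)]]))
print(down(.25).as_rotvec())
E
```

```text
handle c,front,back [[545.0, -289.0, 26.0], [592.7, -277.1, 26.0], [497.8, -300.8, 26.0]] tip [[637.3, -268.9, 13.0]]
rest base [[601.4, 292.5, 8.0], [587.1, 234.1, 8.0], [481.8, 263.0, 8.0], [498.0, 321.8, 8.0]]
cover [[566.4, 81.7, 67.0], [565.9, -47.6, 67.0], [666.9, 83.4, 67.0], [667.3, -46.5, 67.0], [548.8, 33.9, 67.0], [549.3, 1.7, 67.0]]
rest base scene [[589.3, 239.9, 8.0], [604.5, 294.4, 8.0], [500.4, 324.6, 8.0]]
[ 0.39167723 -3.1170809  -0.        ]
```

```bash
python3 - <<'E'
from h import *
print(delta([555,-287,200],down(.245)))
E
```

```text
(array([-609.3, -762.9,   42. ]), array([-0.001, -0.   , -0.499]))
```

```bash
r='[-609,-763,42,0,0,-0.5,100]'; python3 -m inch '[[[-609,-763,42,0,0,-0.5,100],[-609,-763,42,0,0,-0.5,100],[-609,-763,42,0,0,-0.5,100],[-609,-763,42,0,0,-0.5,100],[-609,-763,42,0,0,-0.5,100],[-609,-763,42,0,0,-0.5,100],[-609,-763,42,0,0,-0.5,100],[-609,-763,42,0,0,-0.5,100],[-609,-763,42,0,0,-0.5,100],[-609,-763,42,0,0,-0.5,100],[-609,-763,42,0,0,-0.5,100],[-609,-763,42,0,0,-0.5,100],[-609,-763,42,0,0,-0.5,100],[-609,-763,42,0,0,-0.5,100],[-609,-763,42,0,0,-0.5,100],[-609,-763,42,0,0,-0.5,100],[-609,-763,42,0,0,-0.5,100],[-609,-763,42,0,0,-0.5,100],[-609,-763,42,0,0,-0.5,100],[-609,-763,42,0,0,-0.5,100]]]'
python3 - <<'E'
from h import *
print(delta([555,-287,200],down(.245)))
E
```

```text
t: 2.1
ee_pos: [555.7, -290.0, 199.1]
orientation: [-0.383, 3.118, -0.001]
ft_force: [0.6, -0.4, -0.3]
width: 88.0
grasp_force: 0.0
(array([-0. ,  3.1, -0.9]), array([-0.001,  0.   , -0.001]))
```

```bash
python3 - <<'E'
from h import *
w=cam('wrist');save('w.png',w['im'])
h=cv2.cvtColor(w['im'],cv2.COLOR_RGB2HSV)
for p in [(555,-287,26),(545,-289,26),(637,-267,13)]: print(proj(w,p).round(1))
m=(h[...,2]<70).astype(np.uint8);cs,_=cv2.findContours(m,0,2)
for c in cs:
    if cv2.contourArea(c)>500:
        r=cv2.minAreaRect(c);print(r,[onz(w,q,26).round(1).tolist() for q in cv2.boxPoints(r)],onz(w,r[0],26))
print(status.get_obs()['t'],status.get_obs()['ee_pos'])
E
```

```text
[322.3 184.4]
[322.8 175.8]
[321.7 244.7]
((319.5, 314.0), (169.99996948242188, 638.9998779296875), 90.0) [[705.7, -657.8, 26.0], [515.7, 104.6, 26.0], [765.5, 264.6, 26.0], [1001.5, -682.2, 26.0]] [ 732.36823469 -246.28092577   26.        ]
((316.0, 170.0), (80.0, 16.0), 90.0) [[498.8, -317.5, 26.0], [494.6, -300.3, 26.0], [585.3, -277.3, 26.0], [590.0, -296.0, 26.0]] [ 540.2194498  -298.22957577   26.        ]
((50.035552978515625, 133.6979217529297), (120.69542694091797, 56.381622314453125), 20.282560348510742) [[596.0, -666.2, 26.0], [533.0, -640.4, 26.0], [548.0, -522.9, 26.0], [614.7, -543.0, 26.0]] [ 571.82817102 -594.11007951   26.        ]
((107.23834228515625, 71.57324981689453), (210.2995147705078, 105.06468200683594), 64.05770874023438) [[448.1, -623.7, 26.0], [388.1, -535.3, 26.0], [541.9, -431.0, 26.0], [622.1, -532.5, 26.0]] [ 491.73016417 -534.04650446   26.        ]
2.15 [ 556.90144172 -292.31995099  199.16719012]
```

View pics/w.png

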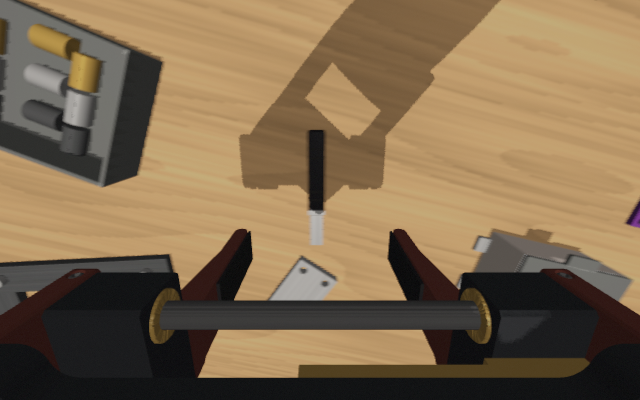

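The wrist view shows the handle at (316,170) square to the fingers with the blade tip at (316,243). The flange at (303,283) is clear of it. The arm was still settling, so I measure again at rest.

```bash
python3 -m inch '[[[0,0,0,0,0,0,100],[0,0,0,0,0,0,100],[0,0,0,0,0,0,100]]]'; python3 - <<'E'
from h import *
for i in range(2):
    w=cam('wrist');h=cv2.cvtColor(w['im'],cv2.COLOR_RGB2HSV)
    m=(h[...,2]<70).astype(np.uint8);m[:, :260]=0;m[:,380:]=0;m[225:]=0
    c=max(cv2.findContours(m,0,2)[0],key=cv2.contourArea)
    r=cv2.minAreaRect(c);print(r,[onz(w,q,26).round(1).tolist() for q in cv2.boxPoints(r)],onz(w,r[0],26))
    m=(h[...,1]<60)&(h[...,2]>90);m[:, :300]=0;m[:,335:]=0;m[255:]=0;m[:205]=0
    v,u=np.nonzero(m);print('tip',v.max(),u[v>v.max()-5].mean(),onz(w,(u[v>v.max()-5].mean(),v.max()+.5),14))
print(status.get_obs()['t'],status.get_obs()['ee_pos'],status.get_obs()['orientation'])
E
```

```text
t: 2.45
ee_pos: [554.2, -285.1, 199.6]
orientation: [0.387, -3.117, -0.001]
ft_force: [0.4, 0.3, -0.5]
width: 87.6
grasp_force: 0.0
((313.0, 170.0), (80.0, 16.0), 90.0) [[498.0, -315.8, 26.0], [493.7, -298.6, 26.0], [584.6, -275.6, 26.0], [589.3, -294.3, 26.0]] [ 539.44197109 -296.54426383   26.        ]
tip 244 313.5 [ 637.14394863 -272.25444456   14.        ]
((313.5, 169.5), (79.0, 17.0), 90.0) [[498.3, -315.9, 26.0], [493.7, -297.6, 26.0], [583.3, -274.8, 26.0], [588.3, -294.6, 26.0]] [ 539.00912573 -296.20193681   26.        ]
tip 244 313.5 [ 637.48334857 -272.30316386   14.        ]
2.55 [ 554.56212842 -285.28936226  199.87965133] [ 3.87796105e-01 -3.11738227e+00 -2.77261178e-04]
```

The views differ by about 5 mm sideways, which the closing fingers will centre. Next I descend to grasp.

```bash
python3 - <<'E'
from h import *
print(delta([554.7,-289.5,22.5],down(.243)))
E
```

```text
(array([  0.9,  -4.2, 177.4]), array([ 0.   , -0.   ,  0.005]))
```

```bash
python3 -m inch '[[[0,-4,50,0,0,0,60],[0,-4,100,0,0,0,60],[0,-4,145,0,0,0,60],[0,-4,165,0,0,0,60],[0,-4,177,0,0,0,60],[0,-4,177,0,0,0,60],[0,-4,177,0,0,0,30],[0,-4,177,0,0,0,0],[0,-4,177,0,0,0,0],[0,-4,177,0,0,0,0],[0,-4,177,0,0,0,0],[0,-4,177,0,0,0,0],[0,-4,177,0,0,0,0],[0,-4,177,0,0,0,0]]]'
```

```text
t: 3.95
ee_pos: [556.3, -290.7, 23.6]
orientation: [-0.386, 3.117, -0.001]
ft_force: [-0.2, 0.4, 6.2]
width: 20.0
grasp_force: 30.0
```

```bash
python3 - <<'E'
from h import *
print(delta([435,17.7,120],down(.005)))
E
```

```text
(array([ 42.4, 328.6, -96.8]), array([-0.001,  0.001,  0.241]))
```

```bash
python3 -m inch '[[[0,0,-30,0,0,0,0],[0,0,-70,0,0,0,0],[0,0,-97,0,0,0,0],[10,45,-97,0,0,0.1,0],[20,90,-97,0,0,0.24,0],[42,329,-97,0,0,0.24,0],[42,329,-97,0,0,0.24,0],[42,329,-97,0,0,0.24,0],[42,329,-97,0,0,0.24,0],[42,329,-97,0,0,0.24,0],[42,329,-97,0,0,0.24,0],[42,329,-97,0,0,0.24,0],[42,329,-97,0,0,0.24,0],[42,329,-97,0,0,0.24,0],[42,329,-97,0,0,0.24,0]]]'
python3 - <<'E'
from h import *
o=status.get_obs();print(o['ee_pos'],o['width'])
a=cam('top');b=cam('scene');w=cam('wrist')
e=o['ee_pos'];r=R.from_rotvec(o['orientation'])
tip=e+r.apply([-85,0,10.5]);print('exp tip',tip,proj(a,tip),proj(b,tip),proj(w,tip))
u,v=proj(a,tip).astype(int);A=cv2.resize(a['im'][v-45:v+45,u-60:u+60],(400,300),interpolation=2)
u2,v2=proj(b,tip).astype(int);B=cv2.resize(b['im'][v2-45:v2+45,u2-60:u2+60],(400,300),interpolation=2)
W=cv2.resize(w['im'][150:330,200:440],(400,300),interpolation=2)
save('p.png',np.vstack([np.hstack([A,B]),np.hstack([W,W*0])]))
print(u,v,u2,v2)
import pickle;pickle.dump((a,b,w),open('c2.pkl','wb'))
E
```

```text
t: 5.45
ee_pos: [435.3, 17.5, 119.6]
orientation: [-0.007, 3.141, -0.0]
ft_force: [0.1, -0.3, -1.5]
width: 19.8
grasp_force: 30.0
[435.25400054  17.52960309 119.6159464 ] 19.754611035452243
exp tip [520.25439667  17.89757848 109.12560552] [330.88578486 229.76430061] [328.77730529 169.7774828 ] [318.97462135 359.45619555]
330 229 328 169
```

View pics/p.png

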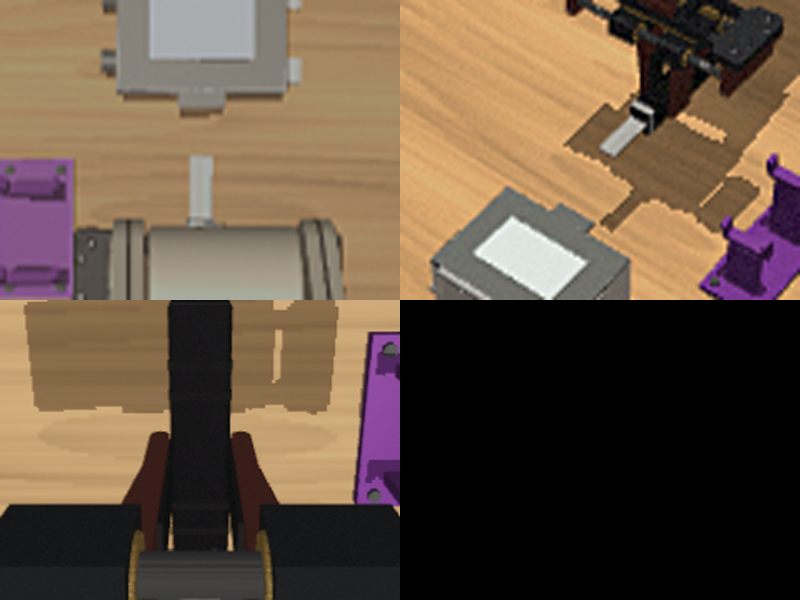

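The tool is straight in the grip and in line with the tab. The blade tip is at about (330,231) in the top view and (330,169) in the scene view, close to the predictions. Next I triangulate its height.

```bash
python3 - <<'E'
from h import *
import pickle
a,b,w=pickle.load(open('c2.pkl','rb'))
A=lambda x,y:(270+x*.3,184+y*.3); B=lambda x,y:(268+(x-400)*.3,124+y*.3)
print('tip',tri((a,A(201,156)),(b,B(607,151))))
print('tip corners scene',tri((a,A(191,156)),(b,B(600,148))),tri((a,A(211,156)),(b,B(616,156))))
print('cover FL,FR, tab',tri((a,A(118,95)),(b,B(629,262))),tri((a,A(287,94)),(b,B(508,187))),tri((a,A(180,113)),(b,B(589,228))),tri((a,A(224,112)),(b,B(558,208))))
print(delta([435,17.7,67],down(.005)),delta([491,17.7,67],down(.005)))
E
```

```text
tip [517.43485588  19.70363502 109.88852743]
tip corners scene [520.74953634  22.49908616 117.81581552] [513.72271111  17.61078428  99.93435847]
cover FL,FR, tab [564.09551739  80.70685661  56.62403109] [566.37917444 -47.78260523  61.42626366] [552.20158748  31.60712085  52.25652914] [553.14737686  -1.64255814  54.90339924]
(array([-0. , -0.2, 52.6]), array([-0., -0., -0.])) (array([-56. ,  -0.5,  52.6]), array([-0., -0., -0.]))
```

```bash
python3 -m inch '[[[0,0,40,0,0,0,0],[0,0,53,0,0,0,0],[0,0,53,0,0,0,0],[-20,0,53,0,0,0,0],[-35,0,53,0,0,0,0],[-45,0,53,0,0,0,0],[-52,0,53,0,0,0,0],[-59,0,53,0,0,0,0],[-59,0,53,0,0,0,0],[-59,0,53,0,0,0,0]]]'
python3 - <<'E'
from h import *
o=status.get_obs();print(o['ee_pos'],o['ft_force'],o['moment'])
E
```

```text
t: 6.6
ee_pos: [493.4, 18.8, 66.6]
orientation: [0.01, -3.141, 0.0]
ft_force: [-0.3, -0.4, -1.7]
width: 19.8
grasp_force: 30.0
[493.3505372   18.82406729  66.6273307 ] [-0.27999695 -0.36222947 -1.73252011] [0.01465216 0.04714264 0.00428261]
```

```bash
python3 -m inch '[[[0,0,-4,0,0,0,0],[0,0,-9,0,0,0,0],[0,0,-14,0,0,0,0],[-1,0,-18,0,0,0,0],[-2,0,-23,0,0,0,0],[-3,0,-27,0,0,0,0],[-4,0,-31,0,0,0,0],[-5,0,-35,0,0,0,0],[-7,0,-39,0,0,0,0],[-7,0,-39,0,0,0,0]]]'
python3 - <<'E'
from h import *
o=status.get_obs();print(o['ee_pos'],o['ft_force'],o['moment'])
a=cam('top');b=cam('scene')
save('q.png',np.hstack([cv2.resize(c['im'][v-45:v+45,u-60:u+60],(400,300),interpolation=2) for c,u,v in[(a,331,205),(b,315,195)]]))
E
```

```text
t: 7.6
ee_pos: [501.6, 18.9, 106.3]
orientation: [-0.01, 3.14, 0.0]
ft_force: [-1.8, 0.1, -1.9]
width: 19.7
grasp_force: 30.0
[501.64553676  18.88161892 106.31269306] [-1.81910872  0.11291218 -1.90657687] [-0.00135199  0.34637015 -0.00172558]
```

View pics/q.png

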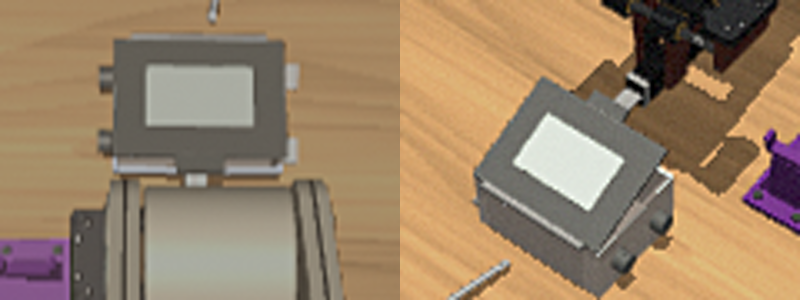

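The cover is lifting on the blade: the tab is at (204,170) in the left crop, open about 0.35 rad. I carry on along the arc.

```bash
python3 -m inch '[[[-4,0,-8,0,0,0,0],[-8,0,-16,0,0,0,0],[-14,0,-23,0,0,0,0],[-20,0,-29,0,0,0,0],[-26,0,-35,0,0,0,0],[-33,0,-40,0,0,0,0],[-41,0,-44,0,0,0,0],[-49,0,-48,0,0,0,0],[-57,0,-51,0,0,0,0],[-66,0,-53,0,0,0,0],[-74,0,-54,0,0,0,0],[-80,0,-54,0,0,0,0],[-80,0,-54,0,0,0,0],[-80,0,-54,0,0,0,0],[-80,0,-54,0,0,0,0]]]'
python3 - <<'E'
from h import *
o=status.get_obs();print(o['ee_pos'],o['ft_force'],o['moment'])
a=cam('top');b=cam('scene')
save('q2.png',np.hstack([cv2.resize(c['im'][v-45:v+45,u-60:u+60],(400,300),interpolation=2) for c,u,v in[(a,331,190),(b,315,195)]]))
E
```

```text
t: 9.2
ee_pos: [581.0, 19.3, 159.6]
orientation: [-0.01, 3.141, -0.0]
ft_force: [0.7, -0.3, -0.9]
width: 19.6
grasp_force: 30.0
[580.97115866  19.34652044 159.62295341] [ 0.66369006 -0.30717688 -0.86834197] [ 0.05088537 -0.01694155  0.03600625]
```

View pics/q2.png

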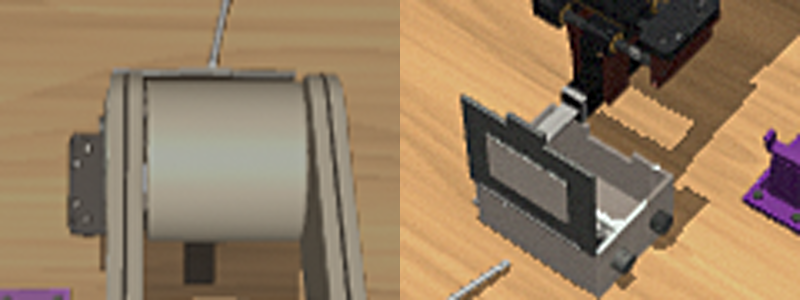

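The cover stands upright, with its top edge at about (465–590,100–160) in the scene crop and the blade just touching it. I back off and move to the rest.

```bash
python3 -m inch '[[[30,0,0,0,0,0,0],[70,0,0,0,0,0,0],[115,0,-10,0,0,0,0],[140,0,-50,0,0,0,0],[140,0,-80,0,0,0,0],[140,0,-80,0,0,0,0],[140,0,-80,0,0,0,0]]]'
python3 - <<'E'
from h import *
p=.262;h=np.array([np.cos(-.275),np.sin(-.275),0]);O=np.array([544,279,75.])
x=np.cos(p)*h-[0,0,np.sin(p)];z=np.sin(p)*h+[0,0,np.cos(p)]
t=O+11*x+23.5*z;print(t)
for d in (130,50): print(delta(t+[0,0,d],down(-.275,p)))
print((down(-.275,p).apply([-1,0,0])),x)
E
```

```text
t: 10.0
ee_pos: [441.3, 18.5, 240.2]
orientation: [-0.01, 3.139, 0.0]
ft_force: [-0.0, -1.2, -1.9]
width: 19.7
grasp_force: 30.0
[560.08348584 274.46206674  94.84889531]
(array([-120.3,  255.2,   15.6]), array([-0.036,  0.263,  0.28 ]))
(array([-120.2,  255.2,   95.6]), array([-0.036,  0.263,  0.28 ]))
[ 0.92958136 -0.26228009 -0.25901282] [ 0.92958136 -0.26228009 -0.25901282]
```

```bash
python3 -m inch '[[[-20,40,0,0,0,0.1,0],[-40,85,5,-0.01,0.1,0.2,0],[-60,130,10,-0.02,0.2,0.28,0],[-80,175,15,-0.036,0.263,0.28,0],[-100,215,15,-0.036,0.263,0.28,0],[-120,255,15,-0.036,0.263,0.28,0],[-120,255,15,-0.036,0.263,0.28,0],[-120,255,15,-0.036,0.263,0.28,0],[-120,255,15,-0.036,0.263,0.28,0],[-120,255,60,-0.036,0.263,0.28,0],[-120,255,80,-0.036,0.263,0.28,0],[-120,255,80,-0.036,0.263,0.28,0],[-120,255,80,-0.036,0.263,0.28,0]]]'
python3 - <<'E'
from h import *
o=status.get_obs();print(o['ee_pos'],o['ft_force'])
b=cam('scene');w=cam('wrist');a=cam('top')
save('r.png',np.hstack([cv2.resize(b['im'][180:300,320:480],(400,300),interpolation=2),cv2.resize(w['im'],(400,250),interpolation=2)[:250,:].copy().repeat(1,0) if 0 else cv2.resize(w['im'],(400,300))]))
E
```

```text
t: 11.3
ee_pos: [559.2, 273.3, 160.1]
orientation: [-0.397, -2.851, -0.051]
ft_force: [1.1, 0.2, -0.8]
width: 19.8
grasp_force: 30.0
[559.22000036 273.31976065 160.05782606] [ 1.14766578  0.18203943 -0.8114812 ]
```

View pics/r.png

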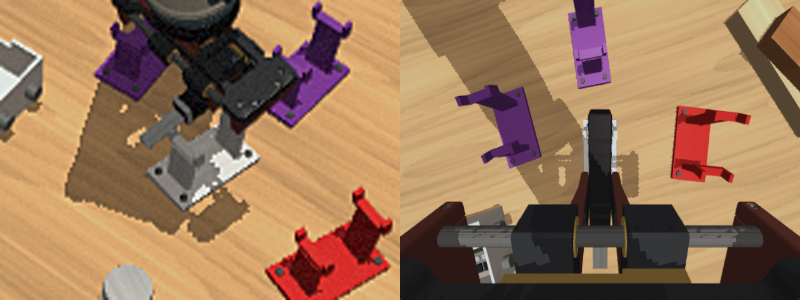

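The wrist half shows the handle over the aluminium rest at (600,150), with the base visible about evenly on both sides and square to it. I lower it gently.

```bash
python3 - <<'E'
from h import *
t=np.array([560.1,274.5,94.85])
for d in (20,8,3): print(delta(t+[0,0,d],down(-.275,.262)))
E
```

```text
(array([-11.9,   0.2,  45. ]), array([ 0.001, -0.   , -0.001]))
(array([-15. ,   0.2,  56.6]), array([ 0.001, -0.   , -0.001]))
(array([-16.3,   0.2,  61.5]), array([ 0.001, -0.   , -0.001]))
```

```bash
python3 -m inch '[[[-6,0,22,0,0,0,0],[-10,0,37,0,0,0,0],[-12,0,45,0,0,0,0],[-14,0,51,0,0,0,0],[-15,0,56,0,0,0,0],[-16,0,60,0,0,0,0],[-16,0,60,0,0,0,0]]]'
python3 - <<'E'
from h import *
o=status.get_obs();print(o['ee_pos'],o['ft_force'],o['moment'])
b=cam('scene');w=cam('wrist')
save('r2.png',np.hstack([cv2.resize(b['im'][195:285,345:465],(400,300),interpolation=2),cv2.resize(w['im'][120:300,200:440],(400,300),interpolation=2)]))
E
```

```text
t: 12.15
ee_pos: [558.9, 274.2, 97.3]
orientation: [-0.395, -2.851, -0.05]
ft_force: [0.6, -0.1, -0.6]
width: 20.0
grasp_force: 30.0
[558.89423346 274.19951142  97.27405726] [ 0.59938233 -0.09323218 -0.61559982] [-0.08690393 -0.14611219 -0.00530396]
```

View pics/r2.png

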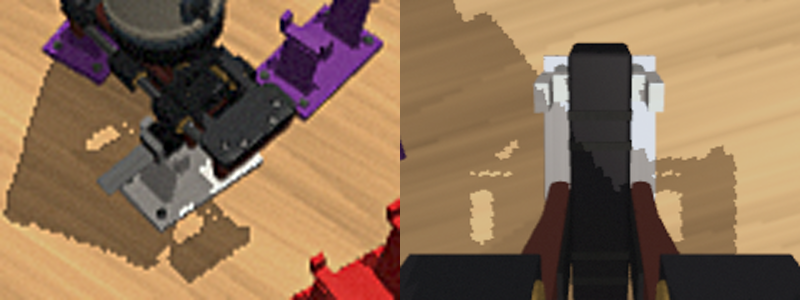

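The handle sits centred between the rear prongs at (545,90) and (652,90). I lower the last few millimetres.

```bash
python3 -m inch '[[[0,0,1,0,0,0,0],[-0.5,0,2,0,0,0,0],[-0.7,0,3,0,0,0,0],[-0.7,0,3,0,0,0,0]]]'
```

```text
t: 12.65
ee_pos: [559.1, 274.3, 94.7]
orientation: [-0.395, -2.852, -0.051]
ft_force: [0.0, -0.9, 1.3]
width: 19.8
grasp_force: 30.0
```

```bash
python3 -m inch '[[[-0.3,0,1,0,0,0,0],[-0.3,0,1,0,0,0,0],[-0.3,0,1,0,0,0,0]]]'; python3 -m inch '[[[0,0,0,0,0,0,28],[0,0,0,0,0,0,34],[0,0,0,0,0,0,45],[0,0,0,0,0,0,45],[0,0,0,0,0,0,45],[0,0,0,0,0,0,45]]]'
```

```text
t: 12.95
ee_pos: [559.1, 274.3, 94.7]
orientation: [-0.395, -2.852, -0.051]
ft_force: [-2.9, -1.2, 8.3]
width: 19.9
grasp_force: 30.0
t: 13.55
ee_pos: [558.9, 274.2, 93.4]
orientation: [-0.395, -2.852, -0.051]
ft_force: [0.8, -0.2, -0.5]
width: 39.4
grasp_force: 0.0
```

Released. I retreat along the tool axis and check.

```bash
python3 -m inch '[[[0,0,-15,0,0,0,45],[0,0,-40,0,0,0,45],[0,0,-80,0,0,0,45],[20,0,-120,0,0,0,45],[60,0,-150,0,0,0,45],[110,0,-170,0,0,0,45],[160,0,-180,0,0,0,45],[180,0,-180,0,0,0,45],[180,0,-180,0,0,0,45],[180,0,-180,0,0,0,45]]]'
python3 - <<'E'
from h import *
b=cam('scene');a=cam('top')
save('f.png',np.hstack([cv2.resize(b['im'][160:300,260:460],(400,280),interpolation=2),cv2.resize(a['im'][130:270,180:380],(400,280),interpolation=2)]))
E
```

```text
t: 14.55
ee_pos: [437.6, 309.0, 315.3]
orientation: [-0.394, -2.854, -0.052]
ft_force: [0.7, -0.2, -0.4]
width: 39.7
grasp_force: 0.0
```

View pics/f.png

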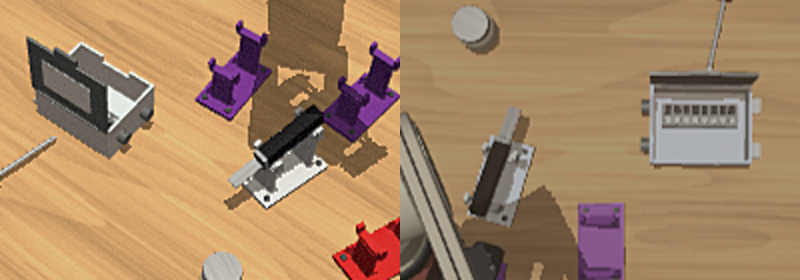

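The tool lies in both saddles with the blade downhill, its tip at about (516,109) in the right crop, and the cover is upright. I check the position along the rest, then hand in.

```bash
python3 - <<'E'
from h import *
a=cam('top');b=cam('scene')
p=.262;h=np.array([np.cos(-.275),np.sin(-.275),0]);x=np.cos(p)*h-[0,0,np.sin(p)];z=np.sin(p)*h+[0,0,np.cos(p)]
for c in (a,b):
    hs=cv2.cvtColor(c['im'],cv2.COLOR_RGB2HSV)
    print('seen/expected tip px',proj(c,np.array([544,279,75])+95*x+13*z))
t=onz(a,(238,184.5),62.8);print(t-95*x-13*z)
E
```

```text
seen/expected tip px [238.2075253  183.01570859]
seen/expected tip px [374.62021515 252.19838664]
[540.21970804 279.45016527  74.84985706]
```

The origin is within about 5 mm of the seat.

```bash
python3 -c "
from workcell import ctrl
print(ctrl.close_job())"
```

```text
the job is handed in; nothing more can be done
None
```

I handed the job in at about 15 s: the cover stands upright, and the pry tool lies released in both saddles of the aluminium rest, blade end downhill and about 4–5 mm from the seat; no verdict came back.

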